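Prove the coin box is fast in the counter case

ROBOT

A 6-joint arm with a two-finger parallel gripper is mounted at the origin on the work surface. World frame = base frame: x ahead of the robot, y to its left, z up, the work surface at z = 0. Lengths are in m, angles in rad, forces in N, time in s.
With the tool pointing down it reaches from about 0.275 to 0.825 m from the base axis. Payload 4.9 kg.
Tool frame: the origin (TCP) lies midway between the tips of the shut fingers; the grasp point (between the pads) lies manip.pinch_z behind it (manip.pinch_z is the distance from the TCP to the grasp point, in m); z points along the fingers, y is the line along which they close (so a half turn about z gives the same grasp; the last joint's range is limited). The gripper opens to 85 mm and grips with 20 to 120 N. Pads are 22 mm wide; open, the fingers measure 114 mm over their backs; the gripper's body (76 mm by 85 mm) begins 54 mm behind the grasp point. The pads swing forward as they close: fully open they stand 13 mm farther back than shut.
Start: joints at [1.183, 0.326, -0.193, 1.052, 0, 1.437], TCP at [0.138, 0.532, 0.231] pointing down, gripper open.
Joint ranges: [-2.65, 2.65], [-0.97, 1.79], [-1.3, 1.35], [-1.93, 2.1], [-1.47, 1.37], [-3.14, 3.14]. Speed limits (rad/s): [2.57, 2.57, 3.14, 3.14, 3.14, 3.14].

INTERFACE

Orientations are given as a unit quaternion [w, x, y, z].
In Python, from workcell import monitor, viewer, workorder, manip gives the robot as it stands.
- The arm moves only by the tool apply_moves, never from a script. Its argument "steps" is a list of rows, each an object of numbers: "x", "y", "z": the shift along the world's x, y, z in units of 400 mm (1.0 is 400 mm); "yaw": the turn about the world's z in units of 30 degrees (1.0 is 30 degrees). A call has exactly 10 rows; each row is the pose to reach, as a shift and turn from the pose commanded when the call began; what a row does not reach only later rows make up. A row lasts 1/10 s, in which the tool goes at most 50 mm and 8.59 degrees, less where a joint would pass 70% of its speed; a pose out of reach is approached as far as the arm can. A call with a number of a shift or a turn outside -1 to 1 is refused whole. A call with a gripper value outside its range is refused whole. "grip" is the gripper's target within -1 to 1 (fully open at 1, half-way at 0, shut at -1), set as the call begins (left out, the last holds). The fingers move at their own pace and stop on an object; "grip_force" is the grip in N (left out, the last holds). Time passes only in rows, so rows that repeat a pose let the fingers close, or fill a call up. It gives the time, the measured TCP pose, the force, the opening and the grip force at its end, in the units of the state.
- monitor.sense(): the state, without advancing time (a new reading comes with each control period).
- viewer.snapshot(name): name is "scene" or "side" or "wrist"; returns (picture, depth): 480x640x3 uint8, red, green, blue; 480x640 float32, m along the optical axis (not along the pixel's ray), 0 where there is no reading.
- viewer.camera_model(name): a dict with "fovy" (degrees; the focal length in pixels is half the picture's height over the tangent of half this angle, whatever the lens; pixels are square), "cx", "cy" (the principal point, pixels), "cam_to_world" (4x4, takes a point from camera to world coordinates). Camera axes: x right, y up, looking along -z (the intrinsics and any distortion apply to the point x, -y, -z); pixel columns grow to the right and rows downward; lengths in m; the calibration is good to about 2 mm. A picture is of the moment at which its call begins: read the wrist's pose just before it. camera_model takes no time and is no camera call; for the wrist camera it gives the pose at the moment of the call.
- workorder.finish_job(): hands the job in; it is judged then, once.
The state is a dict: "time": time; "joints": joint angles; "qvel": joint speeds; "joint_efforts": joint torques, N m; "tcp_pos": TCP position; "ee_rot": TCP orientation; "force": force on the tool from outside, world axes, zero at the start; "wrist_torque": the same for the moment, N m; "gripper_width": finger opening in m; "grip_force": force on a finger pad.
Only numpy, scipy, OpenCV 4.12 (cv2) and the standard library are available. Lean on these libraries where they do the work, as an engineer would, in place of code of your own. Each camera call takes 0.05 s, during which the arm holds its last target. There are 200 camera calls.

TASK

Check that the green coin box is held fast in the counter case: slide the glass panel that covers it all the way back past its neighbour, pull up on the box's handle with a steady 15 N or so (at least 10 N, not over 20 N) for a full second to prove that the clips hold, and never with more than 25 N. Then let go so that the box sits back down, and leave both panels fully shut and the things around the case where they are.

Things in the scene. Friction and masses are not known exactly. Their poses are not given: they have to be found in the camera images.
- case: glazed oak counter case fixed on the platform, 260 (x) x 460 (y) x 165 mm high, a left (+y) and a right (-y) half inside; the coin box stands in one of them, a tray of stock tins in the other. Origin at the centre of its underside; both top panels slide along its y axis; z up; turned by up to 0.2 rad. A fully opened half leaves an opening of 236 (x) x 165 mm (y).
- left_panel (a joint): oak-framed glass panel over the left (+y) half, 232 x 230 x 9 mm, in the upper track. Metres slid: 0 fully shut (stop), 0.165 fully back over the right panel (stop); opening moves it along the case's -y. Slides with 2 to 3 N and stays where it is left.
- right_panel (a joint): the same panel over the right (-y) half, in the lower track, sliding beneath the left panel. 0 fully shut (stop), 0.165 fully back (stop); opening moves it along the case's +y.
- left_panel_pull (a point): centre of the left panel's raised brass pull: a level bar 100 mm long along the case's x, 14 mm wide (y), 12 mm high, its centre 34 mm above the panel's top face and 194 mm above the platform, on two 10 mm posts 76 mm apart; 30 mm in from the panel's outer edge. With a panel fully back, both pulls are still clear to grasp.
- right_panel_pull (a point): the same pull on the right panel; centre 34 mm above that panel's top face, 181 mm above the platform.
- coin_box_handle (a point): centre of the steel handle on the coin box: a level bar 100 mm long along the case's y, 14 mm wide (x), 12 mm high, on two feet 88 mm apart; centre 35 mm above the box's lid, 118 mm above the platform (below the glass), 85 mm from the case's inner end wall, midway between its long walls.
- coin_box (a joint): green coin box, 110 x 140 x 68 mm, in a spring-clip bracket. Value: metres it has risen, 0 seated. The clips give a little and draw it back: it starts to rise at an upward pull of 6 N, then 1 mm for every further 2 N (15 N: 4.5 mm; 25 N: 9.5 mm).
- polish_tin_mid (a point): bystander near the case: oval polish tin, nickel with a dark red lid, 108 x 73 x 32 mm; point at its middle, half-way up.
- ashtray_mid (a point): bystander near the case: round nickel ashtray, 120 mm across, 28 mm high; point at its middle, half-way up.
- horsehair_brush_mid (a point): bystander near the case: dark oak horsehair brush, 170 x 55 x 46 mm; point at its middle, half-way up.
- welt_brush_mid (a point): bystander near the case: small bristle welt brush with a thin handle, 175 x 30 x 26 mm; point at its middle, half-way up.
- shoehorn_mid (a point): bystander near the case: shoehorn of yellow bone, 190 x 48 mm, nearly flat; point at its middle, half-way up.
- dressing_bottle_mid (a point): bystander near the case: amber glass bottle of leather dressing, 56 mm across, 130 mm high; point at its middle, half-way up.

How it is judged:
By the outcome, as a careful person would: the job done as asked, in the order asked, and still so for the second after the job is handed in, with the robot touching nothing.
It also fails if it takes over 69 s, if anything falls off the work surface, if the arm or the gripper's body presses on something with over 40 N, if the wrist force passes 120 N, or if a joint passes its speed limit or range.

## Working session

There is one attempt and no reset: what is moved stays moved. The work goes in short steps, Python scripts to look and compute and a tool call to move; the robot and the scene stay as the last step left them, time stands still between calls to the robot, and variables do not carry over. Pictures are saved under pics/ and viewed, at most 10 in all, crops included, and the job is handed in when it is done.

Besides the shell and the picture viewer there is one more tool, called after "Call:" as name(argument=value, ...) on one line, values as JSON. apply_moves: Moves the arm, as the interface text tells. Its arguments: {"type":"object","properties":{"steps":{"type":"array"},"grip":{"type":"number"},"grip_force":{"type":"number"}},"required":["steps"]}

```bash
mkdir -p pics; ls; cat > h.py <<'E'
import numpy as np, cv2
from workcell import monitor, viewer, workorder, manip
def snap(n,f=None):
    m=viewer.camera_model(n); p,d=viewer.snapshot(n)
    if f: cv2.imwrite('pics/'+f,cv2.cvtColor(p,cv2.COLOR_RGB2BGR))
    return p,d,m
def pts(d,m):
    f=240/np.tan(np.radians(m['fovy'])/2); v,u=np.mgrid[:480,:640]
    c=np.stack([(u-m['cx'])/f*d,-(v-m['cy'])/f*d,-d,np.ones_like(d)],-1)
    return (c@np.array(m['cam_to_world']).T)[...,:3]
E
python3 - <<'E'
from h import *
for n in ('scene','side'):
    p,d,m=snap(n,n+'0.png'); print(n,m)
    np.savez(n+'0.npz',p=p,d=d)
print(monitor.sense(), manip.pinch_z)
E
```

```text
pics
scene {'fovy': 50.21442311951706, 'cx': 303.4951386890869, 'cy': 241.6816398850884, 'cam_to_world': array([[ 0.83766065, -0.39314691,  0.37915714,  1.05135513],
       [ 0.54585808,  0.57834377, -0.60626516, -0.60077407],
       [ 0.0190681 ,  0.71481046,  0.69905824,  0.84977473],
       [ 0.        ,  0.        ,  0.        ,  1.        ]])}
side {'fovy': 55.81348757385818, 'cx': 320.23207828278504, 'cy': 234.2835386533133, 'cam_to_world': array([[-0.00271805, -0.85408829,  0.52012095,  1.15529019],
       [ 0.99994167,  0.00311586,  0.01034203,  0.01955038],
       [-0.01045363,  0.52011872,  0.85403   ,  1.03131225],
       [ 0.        ,  0.        ,  0.        ,  1.        ]])}
{'time': 0.1, 'joints': array([ 1.18281112e+00,  3.26822684e-01, -1.93470570e-01,  1.05202313e+00,
        3.70485883e-05,  1.43656267e+00]), 'qvel': array([ 8.49593783e-04, -1.33321023e-03,  1.85580306e-03,  9.63126122e-04,
        8.19780315e-05, -7.49427577e-04]), 'joint_efforts': array([ 1.23749240e-03, -4.44238222e+01,  2.63038927e+01,  7.79736234e-03,
       -1.06610639e-04, -5.53169883e-06]), 'tcp_pos': array([0.13786843, 0.53190461, 0.23061084]), 'ee_rot': array([-2.14099907e-04,  1.26535634e-01,  9.91961771e-01, -7.29485469e-04]), 'force': array([ 0.91232173,  0.40777671, -0.62735424]), 'wrist_torque': array([-0.00280965,  0.01538618, -0.04945819]), 'grip_force': 0.0, 'gripper_width': 0.08545420366700084} 0.0187
```

View pics/scene0.png

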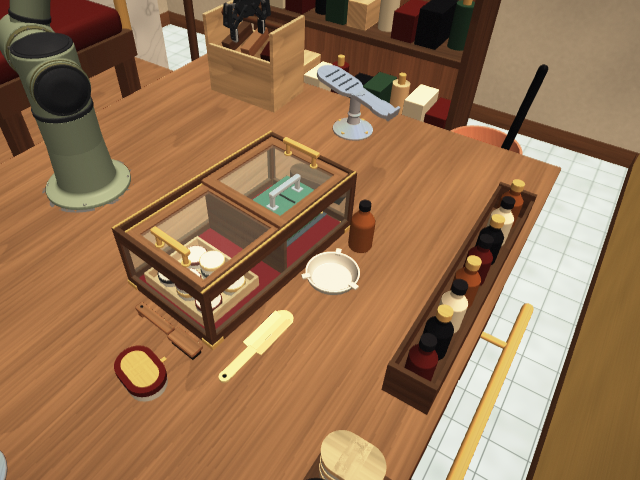

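View pics/side0.png

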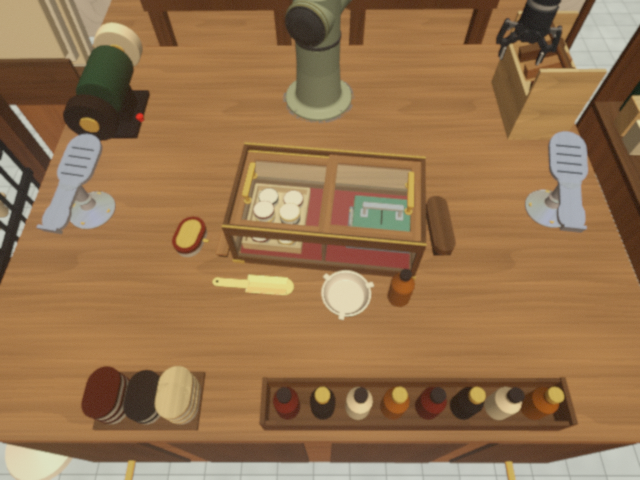

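The scene view shows the green box under the far half of the case. The side view puts that half on the image right (+y), so the box is in the left half. The left pull is near (300,152) in scene and (410,192) in side. The right pull is near (170,245) and (249,183), and the steel handle near (287,190) and (383,206). The horsehair brush lies at the case's +y end, around (440,225) in side.

```bash
python3 - <<'E'
from h import *
rois={'scene':{'L':(278,130,325,170),'R':(145,222,195,268),'H':(265,170,308,212),'table':(300,350,330,400)},'side':{'L':(402,168,418,216),'R':(240,160,258,204),'H':(358,198,410,212),'table':(300,330,340,360)}}
for n in rois:
    m=viewer.camera_model(n); z=np.load(n+'0.npz'); p,d=z['p'],z['d']; P=pts(d,m)
    hsv=cv2.cvtColor(p,cv2.COLOR_RGB2HSV)
    for k,(a,b,c,e) in rois[n].items():
        r=np.zeros((480,640),bool); r[b:e,a:c]=1
        zz=P[...,2]
        if k in 'LR': mk=(hsv[...,0]>14)&(hsv[...,0]<30)&(hsv[...,1]>110)&(hsv[...,2]>120)&(zz>(.185 if k=='L' else .172))
        elif k=='H': mk=(hsv[...,1]<50)&(hsv[...,2]>110)
        else: mk=d>0
        mk&=r&(d>0)
        q=P[mk]
        print(n,k,len(q),'med z',np.round(np.percentile(q[:,2],[5,50,95]),4))
        if k!='table':
            vv,uu=np.nonzero(mk); 
            (c0,s,ang)=cv2.minAreaRect(q[:,:2].astype(np.float32)*1000); print('   mean',q.mean(0).round(4),'rect',np.round(c0,1),np.round(s,1),round(ang,1),'px',uu.mean().round(),vv.mean().round())
E
```

```text
scene L 281 med z [0.1905 0.1999 0.2031]
   mean [0.5282 0.2139 0.1983] rect [526. 217.] [18.4 99.5] 85.2 px 301.0 147.0
scene R 384 med z [0.1798 0.1874 0.19  ]
   mean [ 0.4866 -0.1626  0.1864] rect [ 483.5 -161.1] [ 14.8 100.2] 83.6 px 170.0 241.0
scene H 443 med z [0.157  0.1591 0.1612]
   mean [0.5548 0.1081 0.1591] rect [554.3 107.1] [132.4  59.4] 83.7 px 284.0 190.0
scene table 1490 med z [-0.0012  0.0011  0.0036]
side L 221 med z [0.1949 0.1987 0.2012]
   mean [0.5302 0.2152 0.1984] rect [526.6 215.4] [12.5 98.2] 84.3 px 410.0 190.0
side R 226 med z [0.1799 0.1857 0.1892]
   mean [ 0.4886 -0.1601  0.1854] rect [ 484.4 -160.5] [14.2 99.9] 83.8 px 249.0 180.0
side H 377 med z [0.1539 0.1567 0.1592]
   mean [0.5462 0.1518 0.1567] rect [540.1 153.4] [104.1  41.8] 89.8 px 381.0 206.0
side table 1197 med z [-0.0036 -0.0005  0.0028]
```

The pulls agree in both views: L is about (0.5263, 0.2162) and R about (0.484, -0.161). The spacing is 379 mm and both heights are right. The case y axis is at 83.6°, so yaw is about -6.4°. Next I lift slightly and move over the left pull.

Call:
apply_moves(steps=[{"x": 0, "y": 0, "z": 0.06, "yaw": 0}, {"x": 0.02, "y": -0.02, "z": 0.12, "yaw": 0}, {"x": 0.08, "y": -0.07, "z": 0.15, "yaw": 0.03}, {"x": 0.16, "y": -0.13, "z": 0.15, "yaw": 0.06}, {"x": 0.25, "y": -0.2, "z": 0.15, "yaw": 0.1}, {"x": 0.34, "y": -0.27, "z": 0.15, "yaw": 0.14}, {"x": 0.43, "y": -0.35, "z": 0.15, "yaw": 0.18}, {"x": 0.52, "y": -0.42, "z": 0.15, "yaw": 0.22}, {"x": 0.61, "y": -0.5, "z": 0.15, "yaw": 0.25}, {"x": 0.7, "y": -0.57, "z": 0.15, "yaw": 0.27}], grip=1, grip_force=60)

```text
time: 1.1
tcp_pos: [0.419, 0.3026, 0.291]
ee_rot: [-0.0, 0.056, 0.998, -0.0]
force: [-0.1, 0.7, -0.2]
gripper_width: 0.0854
grip_force: 0.0
```

Call:
apply_moves(steps=[{"x": 0.09, "y": -0.07, "z": 0}, {"x": 0.17, "y": -0.14, "z": 0}, {"x": 0.23, "y": -0.19, "z": 0}, {"x": 0.26, "y": -0.21, "z": 0}, {"x": 0.27, "y": -0.22, "z": 0}, {"x": 0.27, "y": -0.22, "z": 0}, {"x": 0.27, "y": -0.22, "z": 0}, {"x": 0.27, "y": -0.22, "z": 0}, {"x": 0.27, "y": -0.22, "z": 0}, {"x": 0.27, "y": -0.22, "z": 0}])

```text
invalid input
```

```bash
python3 - <<'E'
from h import *
s=monitor.sense(); print(s['tcp_pos'],s['ee_rot'],s['force'])
p,d,m=snap('wrist','w1.png'); P=pts(d,m); np.savez('w1.npz',p=p,d=d)
hsv=cv2.cvtColor(p,cv2.COLOR_RGB2HSV)
mk=(hsv[...,0]>14)&(hsv[...,0]<30)&(hsv[...,1]>110)&(P[...,2]>.185)&(P[...,2]<.215)&(abs(P[...,1]-.216)<.04)&(d>0)
q=P[mk]; print(len(q),q.mean(0),cv2.minAreaRect(q[:,:2].astype(np.float32)*1000)); print(m)
E
```

```text
[0.41903328 0.30263449 0.29103777] [-2.65098314e-04  5.60586227e-02  9.98427431e-01 -1.59066794e-04] [-0.07207895  0.69869522 -0.16277875]
1204 [0.51584897 0.22120465 0.19855671] ((522.4058837890625, 217.37965393066406), (14.627298355102539, 100.6861801147461), 83.31582641601562)
{'fovy': 59.43191228471755, 'cx': 319.3167465792948, 'cy': 239.46367289896787, 'cam_to_world': array([[ 1.12344181e-01, -9.48334683e-01, -2.96715543e-01,
         3.42190710e-01],
       [ 9.93669345e-01,  1.07179195e-01,  3.36727224e-02,
         3.11224561e-01],
       [-1.31277346e-04, -2.98620074e-01,  9.54372063e-01,
         4.34316154e-01],
       [ 0.00000000e+00,  0.00000000e+00,  0.00000000e+00,
         1.00000000e+00]])}
```

Call:
apply_moves(steps=[{"x": 0.09, "y": -0.07, "z": 0, "yaw": 0}, {"x": 0.17, "y": -0.14, "z": 0, "yaw": 0}, {"x": 0.23, "y": -0.19, "z": 0, "yaw": 0}, {"x": 0.26, "y": -0.21, "z": 0, "yaw": 0}, {"x": 0.265, "y": -0.215, "z": 0, "yaw": 0}, {"x": 0.265, "y": -0.215, "z": -0.03, "yaw": 0}, {"x": 0.265, "y": -0.215, "z": -0.08, "yaw": 0}, {"x": 0.265, "y": -0.215, "z": -0.13, "yaw": 0}, {"x": 0.265, "y": -0.215, "z": -0.16, "yaw": 0}, {"x": 0.265, "y": -0.215, "z": -0.17, "yaw": 0}])

```text
time: 2.15
tcp_pos: [0.5221, 0.2191, 0.2215]
ee_rot: [-0.002, 0.055, 0.998, -0.0]
force: [-0.9, 0.3, -0.9]
gripper_width: 0.0854
grip_force: 0.0
```

```bash
python3 - <<'E'
from h import *
s=monitor.sense(); print(s['tcp_pos'],s['ee_rot'],s['force'])
p,d,m=snap('wrist','w2.png'); P=pts(d,m)
hsv=cv2.cvtColor(p,cv2.COLOR_RGB2HSV)
mk=(hsv[...,0]>14)&(hsv[...,0]<30)&(hsv[...,1]>110)&(P[...,2]>.185)&(P[...,2]<.215)&(abs(P[...,1]-.216)<.04)&(d>0)
q=P[mk]; print(len(q),q.mean(0),cv2.minAreaRect(q[:,:2].astype(np.float32)*1000))
E
```

```text
[0.52208615 0.21911073 0.22152432] [-1.51224863e-03  5.52992367e-02  9.98468608e-01 -3.83553727e-04] [-0.86837823  0.26102495 -0.89466345]
2331 [0.51729483 0.21754013 0.1993928 ] ((522.6142578125, 217.1835174560547), (13.98330307006836, 99.18282318115234), 83.54161834716797)
```

View pics/w2.png

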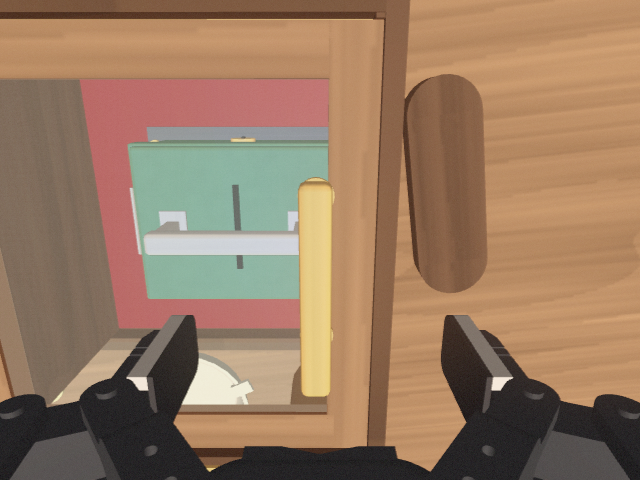

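The wrist view shows the brass pull at column 315, centred between the open fingers, with nothing under them. The steel handle is visible at row 243. I descend and grip the pull.

Call:
apply_moves(steps=[{"x": 0, "y": -0.005, "z": -0.03, "yaw": 0}, {"x": 0, "y": -0.005, "z": -0.06, "yaw": 0}, {"x": 0, "y": -0.005, "z": -0.09, "yaw": 0}, {"x": 0, "y": -0.005, "z": -0.105, "yaw": 0}, {"x": 0, "y": -0.005, "z": -0.112, "yaw": 0}, {"x": 0, "y": -0.005, "z": -0.112, "yaw": 0}, {"x": 0, "y": -0.005, "z": -0.112, "yaw": 0}, {"x": 0, "y": -0.005, "z": -0.112, "yaw": 0}, {"x": 0, "y": -0.005, "z": -0.112, "yaw": 0}, {"x": 0, "y": -0.005, "z": -0.112, "yaw": 0}], grip=1)

```text
time: 3.2
tcp_pos: [0.5243, 0.2164, 0.1788]
ee_rot: [0.0, 0.056, 0.998, 0.0]
force: [0.6, -0.1, 0.2]
gripper_width: 0.0856
grip_force: 0.0
```

Call:
apply_moves(steps=[{"x": 0, "y": 0, "z": 0, "yaw": 0}, {"x": 0, "y": 0, "z": 0, "yaw": 0}, {"x": 0, "y": 0, "z": 0, "yaw": 0}, {"x": 0, "y": 0, "z": 0, "yaw": 0}, {"x": 0, "y": 0, "z": 0, "yaw": 0}, {"x": 0, "y": 0, "z": 0, "yaw": 0}, {"x": 0, "y": 0, "z": 0, "yaw": 0}, {"x": 0, "y": 0, "z": 0, "yaw": 0}, {"x": 0, "y": 0, "z": 0, "yaw": 0}, {"x": 0, "y": 0, "z": 0, "yaw": 0}], grip=-1, grip_force=40)

```text
time: 4.2
tcp_pos: [0.5241, 0.2165, 0.1786]
ee_rot: [0.0, 0.056, 0.998, 0.0]
force: [-0.5, 0.5, 2.0]
gripper_width: 0.013
grip_force: 42.2
```

Call:
apply_moves(steps=[{"x": -0.002, "y": -0.02, "z": 0, "yaw": 0}, {"x": -0.006, "y": -0.055, "z": 0, "yaw": 0}, {"x": -0.011, "y": -0.1, "z": 0, "yaw": 0}, {"x": -0.017, "y": -0.15, "z": 0, "yaw": 0}, {"x": -0.022, "y": -0.2, "z": 0, "yaw": 0}, {"x": -0.028, "y": -0.25, "z": 0, "yaw": 0}, {"x": -0.034, "y": -0.3, "z": 0, "yaw": 0}, {"x": -0.038, "y": -0.34, "z": 0, "yaw": 0}, {"x": -0.041, "y": -0.37, "z": 0, "yaw": 0}, {"x": -0.043, "y": -0.38, "z": 0, "yaw": 0}])

```text
time: 5.2
tcp_pos: [0.5071, 0.0629, 0.1786]
ee_rot: [0.0, 0.057, 0.998, -0.0]
force: [3.1, 2.5, 0.2]
gripper_width: 0.0134
grip_force: 41.9
```

Call:
apply_moves(steps=[{"x": 0, "y": -0.005, "z": 0, "yaw": 0}, {"x": -0.001, "y": -0.01, "z": 0, "yaw": 0}, {"x": -0.002, "y": -0.015, "z": 0, "yaw": 0}, {"x": -0.002, "y": -0.02, "z": 0, "yaw": 0}, {"x": -0.003, "y": -0.024, "z": 0, "yaw": 0}, {"x": -0.003, "y": -0.028, "z": 0, "yaw": 0}, {"x": -0.003, "y": -0.03, "z": 0, "yaw": 0}, {"x": -0.003, "y": -0.03, "z": 0, "yaw": 0}, {"x": -0.003, "y": -0.03, "z": 0, "yaw": 0}, {"x": -0.003, "y": -0.03, "z": 0, "yaw": 0}])

```text
time: 6.2
tcp_pos: [0.5059, 0.053, 0.1786]
ee_rot: [0.0, 0.056, 0.998, 0.001]
force: [1.6, 3.6, 1.5]
gripper_width: 0.013
grip_force: 42.1
```

Call:
apply_moves(steps=[{"x": 0, "y": -0.002, "z": 0, "yaw": 0}, {"x": 0, "y": -0.004, "z": 0, "yaw": 0}, {"x": 0, "y": -0.006, "z": 0, "yaw": 0}, {"x": 0, "y": -0.007, "z": 0, "yaw": 0}, {"x": 0, "y": -0.007, "z": 0, "yaw": 0}, {"x": 0, "y": -0.007, "z": 0, "yaw": 0}, {"x": 0, "y": -0.007, "z": 0, "yaw": 0}, {"x": 0, "y": -0.007, "z": 0, "yaw": 0}, {"x": 0, "y": -0.007, "z": 0, "yaw": 0}, {"x": 0, "y": -0.007, "z": 0, "yaw": 0}])

```text
time: 7.2
tcp_pos: [0.5059, 0.0529, 0.1786]
ee_rot: [0.0, 0.055, 0.998, 0.004]
force: [2.6, 12.3, 2.3]
gripper_width: 0.0129
grip_force: 42.1
```

The panel is against its stop: 12 N with no further motion. I release it and lift.

Call:
apply_moves(steps=[{"x": 0, "y": 0.006, "z": 0, "yaw": 0}, {"x": 0, "y": 0.006, "z": 0, "yaw": 0}, {"x": 0, "y": 0.006, "z": 0, "yaw": 0}, {"x": 0, "y": 0.006, "z": 0, "yaw": 0}, {"x": 0, "y": 0.006, "z": 0, "yaw": 0}, {"x": 0, "y": 0.006, "z": 0, "yaw": 0}, {"x": 0, "y": 0.006, "z": 0, "yaw": 0}, {"x": 0, "y": 0.006, "z": 0, "yaw": 0}, {"x": 0, "y": 0.006, "z": 0, "yaw": 0}, {"x": 0, "y": 0.006, "z": 0, "yaw": 0}], grip=1)

```text
time: 8.2
tcp_pos: [0.5057, 0.052, 0.1785]
ee_rot: [-0.0, 0.056, 0.998, -0.0]
force: [-1.0, 0.8, 0.2]
gripper_width: 0.085
grip_force: 0.0
```

Call:
apply_moves(steps=[{"x": 0, "y": 0, "z": 0.05, "yaw": 0}, {"x": 0, "y": 0, "z": 0.12, "yaw": 0}, {"x": 0, "y": 0, "z": 0.2, "yaw": 0}, {"x": 0, "y": 0, "z": 0.27, "yaw": 0}, {"x": 0, "y": 0, "z": 0.3, "yaw": 0}, {"x": 0, "y": 0, "z": 0.3, "yaw": 0}, {"x": 0, "y": 0.05, "z": 0.3, "yaw": 0}, {"x": 0, "y": 0.1, "z": 0.3, "yaw": 0}, {"x": 0, "y": 0.14, "z": 0.3, "yaw": 0}, {"x": 0, "y": 0.15, "z": 0.3, "yaw": 0}])

```text
time: 9.2
tcp_pos: [0.5047, 0.1131, 0.2965]
ee_rot: [-0.002, 0.055, 0.998, -0.0]
force: [0.4, -0.3, 0.6]
gripper_width: 0.0854
grip_force: 0.0
```

```bash
python3 - <<'E'
from h import *
s=monitor.sense(); print(s['tcp_pos'],s['ee_rot'],s['force'])
for n in ('wrist','side','scene'):
    p,d,m=snap(n,n+'3.png'); P=pts(d,m); np.savez(n+'3.npz',p=p,d=d,P=P)
    hsv=cv2.cvtColor(p,cv2.COLOR_RGB2HSV)
    mk=(hsv[...,1]<60)&(hsv[...,2]>90)&(P[...,2]>.108)&(P[...,2]<.132)&(abs(P[...,1]-.15)<.09)&(abs(P[...,0]-.52)<.06)&(d>0)
    nn,l,st,ce=cv2.connectedComponentsWithStats(mk.astype(np.uint8))
    for i in range(1,nn):
        if st[i,4]>60:
            q=P[l==i]; print(n,st[i],q.mean(0).round(4),np.round(np.percentile(q[:,2],[5,50,95]),4),cv2.minAreaRect(q[:,:2].astype(np.float32)*1000))
E
```

```text
[0.50472302 0.11312095 0.29651061] [-1.50294815e-03  5.52658484e-02  9.98470540e-01 -8.59266720e-05] [ 0.42648651 -0.32126058  0.5780812 ]
wrist [ 321  211  128   19 2380] [0.5157 0.1623 0.1235] [0.1185 0.1241 0.1255] ((516.5430297851562, 162.99276733398438), (99.43685150146484, 13.555689811706543), 83.59117126464844)
side [363 202  41  11 269] [0.5223 0.1615 0.1213] [0.1138 0.1221 0.1257] ((521.2084350585938, 161.46080017089844), (98.20821380615234, 18.17060661315918), 84.03742218017578)
scene [270 174  31  22 229] [0.5217 0.164  0.1231] [0.1166 0.1243 0.1272] ((519.9507446289062, 164.68875122070312), (96.45341491699219, 15.12580680847168), 83.83118438720703)
```

View pics/wrist3.png

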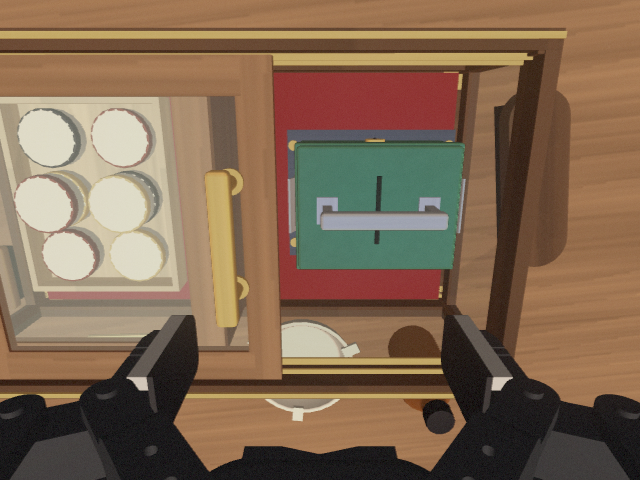

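The left half is open. The wrist view shows the handle bar clear at (384,221), and it measures about (0.518, 0.163, 0.124 top) in all three views. I turn -90° over it.

Call:
apply_moves(steps=[{"x": 0.01, "y": 0.04, "z": 0, "yaw": -0.05}, {"x": 0.02, "y": 0.08, "z": 0, "yaw": -0.2}, {"x": 0.03, "y": 0.11, "z": 0, "yaw": -0.35}, {"x": 0.033, "y": 0.125, "z": 0, "yaw": -0.5}, {"x": 0.033, "y": 0.125, "z": 0, "yaw": -0.6}, {"x": 0.033, "y": 0.125, "z": 0, "yaw": -0.7}, {"x": 0.033, "y": 0.125, "z": 0, "yaw": -0.8}, {"x": 0.033, "y": 0.125, "z": 0, "yaw": -0.88}, {"x": 0.033, "y": 0.125, "z": 0, "yaw": -0.95}, {"x": 0.033, "y": 0.125, "z": 0, "yaw": -1}])

```text
time: 10.35
tcp_pos: [0.5189, 0.161, 0.2981]
ee_rot: [-0.0, 0.314, 0.949, -0.0]
force: [-0.9, -0.4, -1.0]
gripper_width: 0.0852
grip_force: 0.0
```

Call:
apply_moves(steps=[{"x": 0, "y": 0, "z": 0, "yaw": -0.1}, {"x": 0, "y": 0, "z": 0, "yaw": -0.2}, {"x": 0, "y": 0, "z": 0, "yaw": -0.3}, {"x": 0, "y": 0, "z": 0, "yaw": -0.4}, {"x": 0, "y": 0, "z": 0, "yaw": -0.5}, {"x": 0, "y": 0, "z": 0, "yaw": -0.6}, {"x": 0, "y": 0, "z": 0, "yaw": -0.7}, {"x": 0, "y": 0, "z": 0, "yaw": -0.8}, {"x": 0, "y": 0, "z": 0, "yaw": -0.9}, {"x": 0, "y": 0, "z": 0, "yaw": -1}])

```text
time: 11.35
tcp_pos: [0.5189, 0.1614, 0.2982]
ee_rot: [-0.0, 0.549, 0.836, -0.0]
force: [0.4, 0.2, 0.9]
gripper_width: 0.0854
grip_force: 0.0
```

Call:
apply_moves(steps=[{"x": 0, "y": 0, "z": -0.02, "yaw": -0.15}, {"x": 0, "y": 0, "z": -0.04, "yaw": -0.3}, {"x": 0, "y": 0, "z": -0.07, "yaw": -0.45}, {"x": 0, "y": 0, "z": -0.1, "yaw": -0.6}, {"x": 0, "y": 0, "z": -0.13, "yaw": -0.75}, {"x": 0, "y": 0, "z": -0.15, "yaw": -0.9}, {"x": 0, "y": 0, "z": -0.16, "yaw": -1}, {"x": 0, "y": 0, "z": -0.16, "yaw": -1}, {"x": 0, "y": 0, "z": -0.16, "yaw": -1}, {"x": 0, "y": 0, "z": -0.16, "yaw": -1}])

```text
time: 12.35
tcp_pos: [0.5191, 0.1618, 0.2348]
ee_rot: [0.0, 0.746, 0.666, 0.0]
force: [0.5, -0.1, 0.1]
gripper_width: 0.0854
grip_force: 0.0
```

```bash
python3 - <<'E'
from h import *
s=monitor.sense(); print(s['tcp_pos'],s['ee_rot'],s['force'],s['joints'][5])
n='wrist'
p,d,m=snap(n,n+'4.png'); P=pts(d,m)
hsv=cv2.cvtColor(p,cv2.COLOR_RGB2HSV)
mk=(hsv[...,1]<60)&(hsv[...,2]>90)&(P[...,2]>.108)&(P[...,2]<.132)&(abs(P[...,1]-.15)<.09)&(abs(P[...,0]-.52)<.06)&(d>0)
q=P[mk]; print(len(q),q.mean(0),np.percentile(q[:,2],[5,50,95]),cv2.minAreaRect(q[:,:2].astype(np.float32)*1000))
E
```

```text
[0.51914567 0.16180484 0.23478593] [1.53013043e-04 7.45590089e-01 6.66404796e-01 2.10817241e-04] [ 0.45681698 -0.06843834  0.07938449] 1.8492257622484898
3298 [0.51760603 0.16592318 0.12411301] [0.12230958 0.12420842 0.12548307] ((517.216064453125, 163.0099639892578), (98.92497253417969, 14.000826835632324), 83.52447509765625)
```

View pics/wrist4.png

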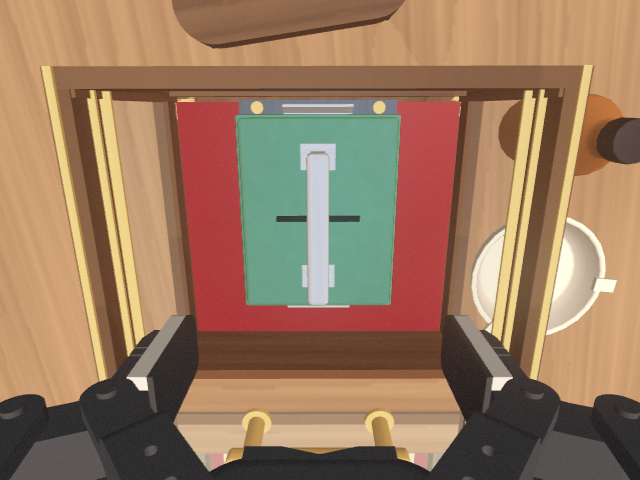

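The view shows the handle bar at column 318, midway between the fingers at 150 and 490. The half is open and clear, with the box centred below. I descend and grip.

Call:
apply_moves(steps=[{"x": -0.002, "y": 0.002, "z": -0.04, "yaw": 0}, {"x": -0.002, "y": 0.002, "z": -0.09, "yaw": 0}, {"x": -0.002, "y": 0.002, "z": -0.14, "yaw": 0}, {"x": -0.002, "y": 0.002, "z": -0.19, "yaw": 0}, {"x": -0.002, "y": 0.002, "z": -0.24, "yaw": 0}, {"x": -0.002, "y": 0.002, "z": -0.28, "yaw": 0}, {"x": -0.002, "y": 0.002, "z": -0.31, "yaw": 0}, {"x": -0.002, "y": 0.002, "z": -0.325, "yaw": 0}, {"x": -0.002, "y": 0.002, "z": -0.335, "yaw": 0}, {"x": -0.002, "y": 0.002, "z": -0.335, "yaw": 0}])

```text
time: 13.4
tcp_pos: [0.5182, 0.1628, 0.1005]
ee_rot: [0.0, 0.746, 0.666, 0.0]
force: [0.1, 0.2, 0.0]
gripper_width: 0.0854
grip_force: 0.0
```

Call:
apply_moves(steps=[{"x": 0, "y": 0, "z": 0, "yaw": 0}, {"x": 0, "y": 0, "z": 0, "yaw": 0}, {"x": 0, "y": 0, "z": 0, "yaw": 0}, {"x": 0, "y": 0, "z": 0, "yaw": 0}, {"x": 0, "y": 0, "z": 0, "yaw": 0}, {"x": 0, "y": 0, "z": 0, "yaw": 0}, {"x": 0, "y": 0, "z": 0, "yaw": 0}, {"x": 0, "y": 0, "z": 0, "yaw": 0}, {"x": 0, "y": 0, "z": 0, "yaw": 0}, {"x": 0, "y": 0, "z": 0, "yaw": 0}], grip=-1, grip_force=60)

```text
time: 14.4
tcp_pos: [0.5182, 0.1628, 0.1007]
ee_rot: [0.0, 0.746, 0.666, 0.0]
force: [-1.1, 0.3, 5.4]
gripper_width: 0.0127
grip_force: 59.2
```

Call:
apply_moves(steps=[{"x": 0, "y": 0, "z": 0.001, "yaw": 0}, {"x": 0, "y": 0, "z": 0.002, "yaw": 0}, {"x": 0, "y": 0, "z": 0.003, "yaw": 0}, {"x": 0, "y": 0, "z": 0.004, "yaw": 0}, {"x": 0, "y": 0, "z": 0.005, "yaw": 0}, {"x": 0, "y": 0, "z": 0.006, "yaw": 0}, {"x": 0, "y": 0, "z": 0.006, "yaw": 0}, {"x": 0, "y": 0, "z": 0.006, "yaw": 0}, {"x": 0, "y": 0, "z": 0.006, "yaw": 0}, {"x": 0, "y": 0, "z": 0.006, "yaw": 0}])

```text
time: 15.4
tcp_pos: [0.5181, 0.1628, 0.1028]
ee_rot: [-0.0, 0.746, 0.666, 0.0]
force: [3.8, 1.9, -10.3]
gripper_width: 0.0128
grip_force: 58.4
```

Call:
apply_moves(steps=[{"x": 0, "y": 0, "z": 0.002, "yaw": 0}, {"x": 0, "y": 0, "z": 0.004, "yaw": 0}, {"x": 0, "y": 0, "z": 0.006, "yaw": 0}, {"x": 0, "y": 0, "z": 0.006, "yaw": 0}, {"x": 0, "y": 0, "z": 0.006, "yaw": 0}, {"x": 0, "y": 0, "z": 0.006, "yaw": 0}, {"x": 0, "y": 0, "z": 0.006, "yaw": 0}, {"x": 0, "y": 0, "z": 0.006, "yaw": 0}, {"x": 0, "y": 0, "z": 0.006, "yaw": 0}, {"x": 0, "y": 0, "z": 0.006, "yaw": 0}])

```text
time: 16.4
tcp_pos: [0.5181, 0.1628, 0.1049]
ee_rot: [-0.0, 0.746, 0.666, -0.0]
force: [4.8, 0.9, -13.4]
gripper_width: 0.0126
grip_force: 58.4
```

Call:
apply_moves(steps=[{"x": 0, "y": 0, "z": 0, "yaw": 0}, {"x": 0, "y": 0, "z": 0, "yaw": 0}, {"x": 0, "y": 0, "z": 0, "yaw": 0}, {"x": 0, "y": 0, "z": 0, "yaw": 0}, {"x": 0, "y": 0, "z": 0, "yaw": 0}, {"x": 0, "y": 0, "z": 0, "yaw": 0}, {"x": 0, "y": 0, "z": 0, "yaw": 0}, {"x": 0, "y": 0, "z": 0, "yaw": 0}, {"x": 0, "y": 0, "z": 0, "yaw": 0}, {"x": 0, "y": 0, "z": 0, "yaw": 0}])

```text
time: 17.4
tcp_pos: [0.5181, 0.1628, 0.1049]
ee_rot: [-0.0, 0.746, 0.666, -0.0]
force: [5.4, 2.0, -13.6]
gripper_width: 0.0128
grip_force: 58.4
```

About 13.6 N is already steady. I nudge towards 15 N and hold longer.

Call:
apply_moves(steps=[{"x": 0, "y": 0, "z": 0.001, "yaw": 0}, {"x": 0, "y": 0, "z": 0.002, "yaw": 0}, {"x": 0, "y": 0, "z": 0.002, "yaw": 0}, {"x": 0, "y": 0, "z": 0.002, "yaw": 0}, {"x": 0, "y": 0, "z": 0.002, "yaw": 0}, {"x": 0, "y": 0, "z": 0.002, "yaw": 0}, {"x": 0, "y": 0, "z": 0.002, "yaw": 0}, {"x": 0, "y": 0, "z": 0.002, "yaw": 0}, {"x": 0, "y": 0, "z": 0.002, "yaw": 0}, {"x": 0, "y": 0, "z": 0.002, "yaw": 0}])

```text
time: 18.4
tcp_pos: [0.5181, 0.1628, 0.1055]
ee_rot: [-0.0, 0.746, 0.666, -0.0]
force: [5.6, 0.9, -14.9]
gripper_width: 0.0128
grip_force: 58.4
```

Call:
apply_moves(steps=[{"x": 0, "y": 0, "z": 0, "yaw": 0}, {"x": 0, "y": 0, "z": 0, "yaw": 0}, {"x": 0, "y": 0, "z": 0, "yaw": 0}, {"x": 0, "y": 0, "z": 0, "yaw": 0}, {"x": 0, "y": 0, "z": 0, "yaw": 0}, {"x": 0, "y": 0, "z": 0, "yaw": 0}, {"x": 0, "y": 0, "z": 0, "yaw": 0}, {"x": 0, "y": 0, "z": 0, "yaw": 0}, {"x": 0, "y": 0, "z": 0, "yaw": 0}, {"x": 0, "y": 0, "z": 0, "yaw": 0}])

```text
time: 19.4
tcp_pos: [0.5181, 0.1628, 0.1055]
ee_rot: [-0.0, 0.746, 0.666, -0.0]
force: [5.3, 0.8, -15.0]
gripper_width: 0.0126
grip_force: 58.4
```

Call:
apply_moves(steps=[{"x": 0, "y": 0, "z": -0.002, "yaw": 0}, {"x": 0, "y": 0, "z": -0.004, "yaw": 0}, {"x": 0, "y": 0, "z": -0.006, "yaw": 0}, {"x": 0, "y": 0, "z": -0.008, "yaw": 0}, {"x": 0, "y": 0, "z": -0.01, "yaw": 0}, {"x": 0, "y": 0, "z": -0.012, "yaw": 0}, {"x": 0, "y": 0, "z": -0.012, "yaw": 0}, {"x": 0, "y": 0, "z": -0.012, "yaw": 0}, {"x": 0, "y": 0, "z": -0.012, "yaw": 0}, {"x": 0, "y": 0, "z": -0.012, "yaw": 0}])

```text
time: 20.4
tcp_pos: [0.5182, 0.1628, 0.1014]
ee_rot: [0.0, 0.746, 0.666, 0.0]
force: [3.3, 1.1, -7.1]
gripper_width: 0.0126
grip_force: 59.5
```

The pull held at 15 N, as required. I lower until unloaded and release.

Call:
apply_moves(steps=[{"x": 0, "y": 0, "z": -0.001, "yaw": 0}, {"x": 0, "y": 0, "z": -0.002, "yaw": 0}, {"x": 0, "y": 0, "z": -0.002, "yaw": 0}, {"x": 0, "y": 0, "z": -0.002, "yaw": 0}, {"x": 0, "y": 0, "z": -0.002, "yaw": 0}, {"x": 0, "y": 0, "z": -0.002, "yaw": 0}, {"x": 0, "y": 0, "z": -0.002, "yaw": 0}, {"x": 0, "y": 0, "z": -0.002, "yaw": 0}, {"x": 0, "y": 0, "z": -0.002, "yaw": 0}, {"x": 0, "y": 0, "z": -0.002, "yaw": 0}], grip_force=30)

```text
time: 21.4
tcp_pos: [0.5181, 0.1628, 0.1008]
ee_rot: [0.0, 0.746, 0.666, 0.0]
force: [-0.2, -0.3, 4.0]
gripper_width: 0.0126
grip_force: 60.9
```

Call:
apply_moves(steps=[{"x": 0, "y": 0, "z": 0, "yaw": 0}, {"x": 0, "y": 0, "z": 0, "yaw": 0}, {"x": 0, "y": 0, "z": 0, "yaw": 0}, {"x": 0, "y": 0, "z": 0, "yaw": 0}, {"x": 0, "y": 0, "z": 0, "yaw": 0}, {"x": 0, "y": 0, "z": 0, "yaw": 0}, {"x": 0, "y": 0, "z": 0, "yaw": 0}, {"x": 0, "y": 0, "z": 0, "yaw": 0}, {"x": 0, "y": 0, "z": 0, "yaw": 0}, {"x": 0, "y": 0, "z": 0, "yaw": 0}], grip=1)

```text
time: 22.4
tcp_pos: [0.5181, 0.1628, 0.1005]
ee_rot: [0.0, 0.746, 0.666, -0.0]
force: [-0.0, 0.0, -0.8]
gripper_width: 0.0853
grip_force: 0.0
```

Call:
apply_moves(steps=[{"x": 0, "y": 0, "z": 0.05, "yaw": 0}, {"x": 0, "y": 0, "z": 0.12, "yaw": 0}, {"x": 0, "y": 0, "z": 0.2, "yaw": 0}, {"x": 0, "y": 0, "z": 0.28, "yaw": 0}, {"x": 0, "y": 0, "z": 0.36, "yaw": 0}, {"x": 0, "y": 0, "z": 0.43, "yaw": 0}, {"x": 0, "y": 0, "z": 0.48, "yaw": 0}, {"x": 0, "y": 0, "z": 0.48, "yaw": 0}, {"x": 0, "y": 0, "z": 0.48, "yaw": 0}, {"x": 0, "y": 0, "z": 0.48, "yaw": 0}])

```text
time: 23.4
tcp_pos: [0.5173, 0.1627, 0.2911]
ee_rot: [-0.001, 0.746, 0.666, -0.001]
force: [-0.7, 0.5, -0.6]
gripper_width: 0.0852
grip_force: 0.0
```

```bash
python3 - <<'E'
from h import *
s=monitor.sense(); print(s['tcp_pos'],s['ee_rot'],s['force'],s['joints'][5])
n='wrist'
p,d,m=snap(n,n+'5.png'); P=pts(d,m)
hsv=cv2.cvtColor(p,cv2.COLOR_RGB2HSV)
B=np.abs(P[...,1]-.163)<.09
mk=(hsv[...,1]<60)&(hsv[...,2]>90)&(P[...,2]>.108)&(P[...,2]<.132)&B&(abs(P[...,0]-.52)<.06)&(d>0)
q=P[mk]; print(len(q),q.mean(0),np.percentile(q[:,2],[5,50,95]))
mk=(hsv[...,0]>14)&(hsv[...,0]<30)&(hsv[...,1]>110)&(P[...,2]>.185)&(P[...,2]<.215)&(abs(P[...,1]-.05)<.06)&(d>0)
q=P[mk]
if len(q)>3: print(len(q),q.mean(0),cv2.minAreaRect(q[:,:2].astype(np.float32)*1000))
E
```

```text
[0.51734996 0.16265926 0.29108787] [-5.98541093e-04  7.45734536e-01  6.66242255e-01 -9.49587102e-04] [-0.71773952  0.53254583 -0.55360593] 1.8517614335382155
2337 [0.51763331 0.16577082 0.12407982] [0.12204716 0.12421664 0.12556023]
1533 [0.50479991 0.05942165 0.19574322] ((504.9853820800781, 54.49684143066406), (13.656554222106934, 99.4277572631836), 83.84770965576172)
```

The box is seated again, with the handle top unchanged at 0.1242. I turn back and return to the left pull.

Call:
apply_moves(steps=[{"x": 0, "y": 0, "z": 0, "yaw": 0.1}, {"x": 0, "y": 0, "z": 0, "yaw": 0.25}, {"x": 0, "y": 0, "z": 0, "yaw": 0.4}, {"x": 0, "y": 0, "z": 0, "yaw": 0.55}, {"x": 0, "y": 0, "z": 0, "yaw": 0.7}, {"x": 0, "y": 0, "z": 0, "yaw": 0.85}, {"x": 0, "y": 0, "z": 0, "yaw": 1}, {"x": 0, "y": 0, "z": 0, "yaw": 1}, {"x": 0, "y": 0, "z": 0, "yaw": 1}, {"x": 0, "y": 0, "z": 0, "yaw": 1}])

```text
time: 24.45
tcp_pos: [0.5179, 0.1628, 0.292]
ee_rot: [-0.0, 0.548, 0.836, -0.0]
force: [-0.1, -0.1, 0.3]
gripper_width: 0.0854
grip_force: 0.0
```

Call:
apply_moves(steps=[{"x": 0, "y": 0, "z": 0, "yaw": 0.15}, {"x": 0, "y": 0, "z": 0, "yaw": 0.3}, {"x": 0, "y": 0, "z": 0, "yaw": 0.45}, {"x": 0, "y": 0, "z": 0, "yaw": 0.6}, {"x": 0, "y": 0, "z": 0, "yaw": 0.75}, {"x": 0, "y": 0, "z": 0, "yaw": 0.9}, {"x": 0, "y": 0, "z": 0, "yaw": 1}, {"x": 0, "y": 0, "z": 0, "yaw": 1}, {"x": 0, "y": 0, "z": 0, "yaw": 1}, {"x": 0, "y": 0, "z": 0, "yaw": 1}])

```text
time: 25.45
tcp_pos: [0.5181, 0.1628, 0.2924]
ee_rot: [-0.0, 0.313, 0.95, -0.0]
force: [0.3, 1.2, 0.2]
gripper_width: 0.0855
grip_force: 0.0
```

Call:
apply_moves(steps=[{"x": -0.003, "y": -0.03, "z": 0, "yaw": 0.15}, {"x": -0.008, "y": -0.08, "z": 0, "yaw": 0.3}, {"x": -0.013, "y": -0.13, "z": 0, "yaw": 0.45}, {"x": -0.018, "y": -0.18, "z": 0, "yaw": 0.6}, {"x": -0.023, "y": -0.23, "z": 0, "yaw": 0.75}, {"x": -0.028, "y": -0.26, "z": 0, "yaw": 0.9}, {"x": -0.03, "y": -0.275, "z": 0, "yaw": 1}, {"x": -0.03, "y": -0.275, "z": -0.05, "yaw": 1}, {"x": -0.03, "y": -0.275, "z": -0.1, "yaw": 1}, {"x": -0.03, "y": -0.275, "z": -0.1, "yaw": 1}])

```text
time: 26.45
tcp_pos: [0.5044, 0.0527, 0.2503]
ee_rot: [-0.002, 0.057, 0.998, -0.0]
force: [-0.9, -0.1, 0.5]
gripper_width: 0.0855
grip_force: 0.0
```

```bash
python3 - <<'E'
from h import *
s=monitor.sense(); print(s['tcp_pos'],s['ee_rot'],s['force'],s['joints'][5])
n='wrist'
p,d,m=snap(n,n+'6.png'); P=pts(d,m)
hsv=cv2.cvtColor(p,cv2.COLOR_RGB2HSV)
mk=(hsv[...,0]>14)&(hsv[...,0]<30)&(hsv[...,1]>110)&(P[...,2]>.185)&(P[...,2]<.215)&(abs(P[...,1]-.05)<.06)&(d>0)
q=P[mk]; print(len(q),q.mean(0),cv2.minAreaRect(q[:,:2].astype(np.float32)*1000))
E
```

```text
[0.504377   0.05274452 0.25025171] [-2.23964972e-03  5.66109251e-02  9.98393803e-01 -3.58643347e-05] [-0.94028584 -0.14138067  0.47714872] 0.07183423568249986
5239 [0.50034957 0.05361008 0.20018515] ((504.646728515625, 53.165382385253906), (14.029759407043457, 99.56451416015625), 83.55618286132812)
```

Centred on the pull at (0.5046, 0.053). I descend 0.073 m, grip, then slide it shut.

Call:
apply_moves(steps=[{"x": 0, "y": 0, "z": -0.04, "yaw": 0}, {"x": 0, "y": 0, "z": -0.08, "yaw": 0}, {"x": 0, "y": 0, "z": -0.12, "yaw": 0}, {"x": 0, "y": 0, "z": -0.15, "yaw": 0}, {"x": 0, "y": 0, "z": -0.17, "yaw": 0}, {"x": 0, "y": 0, "z": -0.182, "yaw": 0}, {"x": 0, "y": 0, "z": -0.182, "yaw": 0}, {"x": 0, "y": 0, "z": -0.182, "yaw": 0}, {"x": 0, "y": 0, "z": -0.182, "yaw": 0}, {"x": 0, "y": 0, "z": -0.182, "yaw": 0}])

```text
time: 27.5
tcp_pos: [0.5064, 0.0528, 0.1802]
ee_rot: [0.0, 0.056, 0.998, -0.0]
force: [0.4, 1.3, 0.1]
gripper_width: 0.0857
grip_force: 0.0
```

Call:
apply_moves(steps=[{"x": 0, "y": 0, "z": 0, "yaw": 0}, {"x": 0, "y": 0, "z": 0, "yaw": 0}, {"x": 0, "y": 0, "z": 0, "yaw": 0}, {"x": 0, "y": 0, "z": 0, "yaw": 0}, {"x": 0, "y": 0, "z": 0, "yaw": 0}, {"x": 0, "y": 0, "z": 0, "yaw": 0}, {"x": 0, "y": 0, "z": 0, "yaw": 0}, {"x": 0, "y": 0, "z": 0, "yaw": 0}, {"x": 0, "y": 0, "z": 0, "yaw": 0}, {"x": 0, "y": 0, "z": 0, "yaw": 0}], grip=-1, grip_force=40)

```text
time: 28.5
tcp_pos: [0.5061, 0.053, 0.1798]
ee_rot: [0.0, 0.056, 0.998, 0.0]
force: [-0.3, 1.9, 3.0]
gripper_width: 0.013
grip_force: 42.0
```

Call:
apply_moves(steps=[{"x": 0.002, "y": 0.02, "z": 0, "yaw": 0}, {"x": 0.006, "y": 0.055, "z": 0, "yaw": 0}, {"x": 0.011, "y": 0.1, "z": 0, "yaw": 0}, {"x": 0.017, "y": 0.15, "z": 0, "yaw": 0}, {"x": 0.022, "y": 0.2, "z": 0, "yaw": 0}, {"x": 0.028, "y": 0.25, "z": 0, "yaw": 0}, {"x": 0.034, "y": 0.3, "z": 0, "yaw": 0}, {"x": 0.038, "y": 0.34, "z": 0, "yaw": 0}, {"x": 0.041, "y": 0.37, "z": 0, "yaw": 0}, {"x": 0.043, "y": 0.38, "z": 0, "yaw": 0}])

```text
time: 29.5
tcp_pos: [0.5231, 0.2062, 0.1798]
ee_rot: [-0.0, 0.055, 0.998, 0.0]
force: [-2.6, -1.6, 5.7]
gripper_width: 0.013
grip_force: 42.4
```

Call:
apply_moves(steps=[{"x": 0, "y": 0.005, "z": 0, "yaw": 0}, {"x": 0.001, "y": 0.01, "z": 0, "yaw": 0}, {"x": 0.002, "y": 0.015, "z": 0, "yaw": 0}, {"x": 0.002, "y": 0.02, "z": 0, "yaw": 0}, {"x": 0.003, "y": 0.025, "z": 0, "yaw": 0}, {"x": 0.003, "y": 0.03, "z": 0, "yaw": 0}, {"x": 0.003, "y": 0.034, "z": 0, "yaw": 0}, {"x": 0.003, "y": 0.036, "z": 0, "yaw": 0}, {"x": 0.003, "y": 0.036, "z": 0, "yaw": 0}, {"x": 0.003, "y": 0.036, "z": 0, "yaw": 0}])

```text
time: 30.5
tcp_pos: [0.5243, 0.217, 0.1798]
ee_rot: [-0.0, 0.057, 0.998, -0.002]
force: [-2.7, -7.3, 6.1]
gripper_width: 0.013
grip_force: 42.5
```

Call:
apply_moves(steps=[{"x": 0, "y": -0.002, "z": 0, "yaw": 0}, {"x": 0, "y": -0.003, "z": 0, "yaw": 0}, {"x": 0, "y": -0.003, "z": 0, "yaw": 0}, {"x": 0, "y": -0.003, "z": 0, "yaw": 0}, {"x": 0, "y": -0.003, "z": 0, "yaw": 0}, {"x": 0, "y": -0.003, "z": 0, "yaw": 0}, {"x": 0, "y": -0.003, "z": 0, "yaw": 0}, {"x": 0, "y": -0.003, "z": 0, "yaw": 0}, {"x": 0, "y": -0.003, "z": 0, "yaw": 0}, {"x": 0, "y": -0.003, "z": 0, "yaw": 0}], grip=1)

```text
time: 31.5
tcp_pos: [0.5245, 0.218, 0.1797]
ee_rot: [-0.0, 0.056, 0.998, 0.0]
force: [0.6, -0.4, 0.0]
gripper_width: 0.0855
grip_force: 0.0
```

Call:
apply_moves(steps=[{"x": 0, "y": 0, "z": 0.05, "yaw": 0}, {"x": 0, "y": 0, "z": 0.12, "yaw": 0}, {"x": 0, "y": 0, "z": 0.2, "yaw": 0}, {"x": 0, "y": 0, "z": 0.27, "yaw": 0}, {"x": 0, "y": 0, "z": 0.33, "yaw": 0}, {"x": -0.08, "y": 0.1, "z": 0.4, "yaw": 0}, {"x": -0.16, "y": 0.2, "z": 0.45, "yaw": 0}, {"x": -0.24, "y": 0.3, "z": 0.45, "yaw": 0}, {"x": -0.3, "y": 0.35, "z": 0.45, "yaw": 0}, {"x": -0.3, "y": 0.35, "z": 0.45, "yaw": 0}])

```text
time: 32.5
tcp_pos: [0.4009, 0.3612, 0.3605]
ee_rot: [-0.0, 0.053, 0.999, 0.001]
force: [-0.2, 0.2, -0.8]
gripper_width: 0.0852
grip_force: 0.0
```

```bash
python3 - <<'E'
from h import *
s=monitor.sense(); print(s['time'],s['tcp_pos'],s['force'])
rois={'scene':{'L':(278,130,325,170),'R':(145,222,195,268)},'side':{'L':(402,168,418,216),'R':(240,160,258,204)}}
for n in rois:
    p,d,m=snap(n,n+'7.png'); P=pts(d,m); p0=np.load(n+'0.npz')['p']
    hsv=cv2.cvtColor(p,cv2.COLOR_RGB2HSV)
    for k,(a,b,c,e) in rois[n].items():
        r=np.zeros((480,640),bool); r[b:e,a:c]=1
        mk=r&(hsv[...,0]>14)&(hsv[...,0]<30)&(hsv[...,1]>110)&(hsv[...,2]>120)&(P[...,2]>(.185 if k=='L' else .172))&(d>0)
        q=P[mk]; print(n,k,len(q),q.mean(0).round(4),cv2.minAreaRect(q[:,:2].astype(np.float32)*1000)[0])
    df=(np.abs(p.astype(int)-p0).max(-1)>40).astype(np.uint8)
    nn,l,st,ce=cv2.connectedComponentsWithStats(df)
    print([list(map(int,x)) for x in st[1:] if x[4]>15])
E
```

```text
32.5 [0.40089313 0.36120397 0.3604896 ] [-0.20367201  0.17068819 -0.80054537]
scene L 279 [0.5283 0.2138 0.1985] (525.3388671875, 216.3800811767578)
scene R 385 [ 0.4868 -0.1626  0.1864] (484.21942138671875, -160.39443969726562)
[[0, 0, 109, 70, 3969], [223, 0, 31, 18, 419], [269, 0, 20, 15, 204], [261, 3, 5, 6, 19], [300, 10, 10, 19, 123], [223, 15, 19, 27, 263], [257, 14, 8, 20, 96], [266, 18, 17, 23, 193], [44, 58, 32, 7, 44], [19, 62, 21, 4, 25], [18, 64, 20, 5, 27], [43, 65, 48, 51, 1130], [10, 68, 46, 50, 671], [10, 71, 10, 14, 48]]
side L 220 [0.5301 0.2152 0.1986] (526.6204833984375, 215.59561157226562)
side R 226 [ 0.4886 -0.1601  0.1853] (485.0011901855469, -160.2313995361328)
[[340, 0, 28, 14, 267], [373, 0, 15, 7, 53], [457, 0, 105, 95, 4044], [311, 3, 15, 9, 30], [296, 5, 30, 42, 654], [365, 9, 17, 8, 86], [340, 11, 10, 14, 97], [551, 25, 11, 21, 116], [525, 48, 14, 7, 51], [537, 52, 7, 12, 34]]
```

View pics/side7.png

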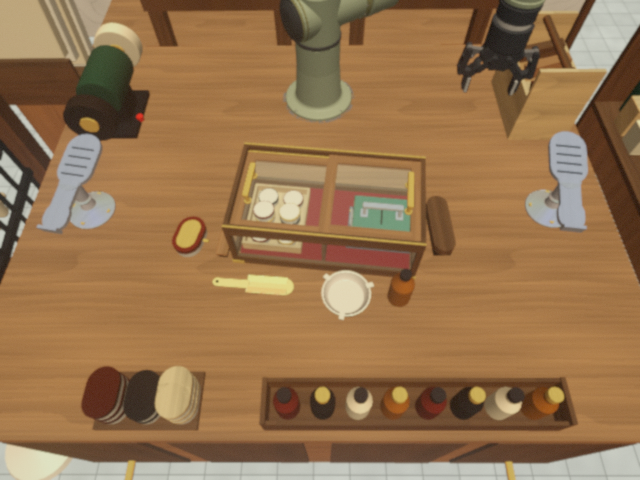

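The view shows both panels shut, with pulls at (410,190) and (249,180) matching the start. The bystanders are unchanged, since only the arm differs from the first picture, and the gripper is well clear. I hand in.

```bash
python3 -c "
from h import *
print(workorder.finish_job())"
```

```text
the job is handed in; nothing more can be done
None
```

The job is handed in, with no verdict returned: the clips held the coin box at 13.5–15 N for about 3 s (highest reading 15.0 N), it sat back down, both panels are shut, and nothing around the case moved.

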